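# Slide a collar nut into the pocket of a guarded weld nest

### The job

Take the collar nut (the large hex nut with the wide round foot), set it down flat on the open front part of the weld nest's deck and let go of it. Then nudge it along the deck, in under the clear guard, until it drops into the shallow round pocket and sits flat on the pocket's floor. Leave the plain hex nut where it stands.

Things in the scene. Friction and masses are not known exactly. Their poses are not given: they have to be found in the camera images.
- collar_nut: Loose steel collar nut, 0.45 kg, upright on the worktop: round collar 68 mm across, 9 mm thick, at the bottom; above it a hexagon 46 mm across flats (53 over corners) from 9 to 45 mm height; 30 mm blind threaded bore. Well left or right of the nest, any yaw. Origin: centre of its underside; z up, x to a hexagon corner, y to a flat. Grip across flats, above the collar.
- plain_nut: Loose plain steel hex nut without a collar, 0.35 kg, same hexagon (46 mm across flats, own x to a corner) and height (45 mm), standing on the other side of the nest; to be left alone. Origin: centre of its underside.
- nest: Fixed weld nest. Origin on the worktop under the pocket's centre; x from the open front (robot side) to the back, y left, z up. Its deck is an aluminium plate, top 16 mm above the worktop, x = -155 to +55 mm, y = -60 to +60 mm, open to the sky from x = -155 to -46 mm, the rest under the guard.
- pocket (a point): Centre of the flat floor of the round pocket, 74 mm across, 5 mm deep in the deck (floor 11 mm above the worktop), under the clear cover; axes as the nest's. The collar drops in when the nut's centre is within about 3 mm of here seen from above; seated, the nut's origin is level with this point, 5 mm lower than while it slides on the deck.
- guard_edge (a point): Mid lower front edge of the guard's clear cover (aluminium strip), 46 mm before the pocket's centre, 78 mm above the worktop; cover top 85 mm. Side walls: inner faces y = +-42 mm, 12 mm thick; back wall at x = +45 mm. A seated nut's hexagon starts 20 mm behind this edge: an upright pusher meets the strip first; one tilted 30 to 45 deg, tip leading, gets there.

How it is judged:
On the way:
1. the collar nut stands flat and released on the open front part of the nest's deck, in front of the guard (z of collar_nut in the frame of pocket between 0.003 and 0.0075 m and x of collar_nut in the frame of pocket between -0.155 and -0.046 m and angle between collar_nut's own z axis and vertical below 0.06 rad and linear speed of collar_nut below 0.02 m/s and contact force between collar_nut and the fingers below 0.3 N), for 0.2 s.
At the end, for the whole second after the job is handed in: The collar nut sits at rest and upright (within 0.05 rad) in the pocket: centre within 4.5 mm of the pocket's centre, underside within 2 mm of the pocket's floor; the plain nut is within 30 mm of where it stood (horizontal distance between collar_nut and pocket below 0.0045 m and z of collar_nut in the frame of pocket between -0.002 and 0.002 m and angle between collar_nut's own z axis and vertical below 0.05 rad and linear speed of collar_nut below 0.01 m/s and distance of plain_nut from where it was at the start of the episode below 0.03 m); the robot touches nothing.
It fails at once if the plain nut is shifted by more than 30 mm (distance of plain_nut from where it was at the start of the episode above 0.03 m).
It fails at once if the collar nut is tipped over (more than 45 degrees) (angle between collar_nut's own z axis and vertical above 0.785 rad).
It also fails if it takes over 64 s, if anything falls off the work surface, if the arm or the gripper's body presses on something with over 40 N, if the wrist force passes 120 N, or if a joint passes its speed limit or range.

### The arm

A 7-joint arm with a two-finger parallel gripper is mounted at the origin on a cart in front of the work surface, level with it; the furniture and walls round the work are solid. World frame = base frame: x ahead of the robot, y to its left, z up, the work surface at z = 0. Lengths are in m, angles in rad, forces in N, time in s.
With the tool pointing down it reaches from about 0.425 to 0.875 m from the base axis. Payload 4.7 kg.
Tool frame: the origin (TCP) lies midway between the tips of the shut fingers; the grasp point (between the pads) lies 19 mm behind it (hold_point_z is the distance from the TCP to the grasp point, in m); z points along the fingers, y is the line along which they close (so a half turn about z gives the same grasp; the last joint's range is limited). The gripper opens to 85 mm and grips with 20 to 120 N. Pads are 22 mm wide; open, the fingers measure 114 mm over their backs; the gripper's body (76 mm by 85 mm) begins 54 mm behind the grasp point. The pads swing forward as they close: fully open they stand 13 mm farther back than shut.
Start: joints at [-1.208, 0.321, -0.07, 1.45, 0.023, 1.371, -0.057], TCP at [0.222, 0.611, 0.231] pointing down, gripper open.
Joint ranges: [-2.86, 2.86], [-0.3, 2.09], [-1.38, 1.24], [0.06, 2.45], [-1.56, 4.7], [0.09, 2.05], [-2.69, 2.69]. Speed limits (rad/s): [2.57, 2.57, 3.14, 3.14, 3.14, 3.14, 3.14].

### API

Orientations are given as a unit quaternion [w, x, y, z].
In Python, from rig import get_obs, snapshot, sign_off, hold_point_z gives the robot as it stands.
- The arm moves only by the tool send_rows, never from a script. Its argument "plan" is a list of rows, each an object of numbers: "x", "y", "z": the shift along the tool's x, y, z in cm; "rx", "ry", "rz": the turn, a rotation vector about the tool's x, y, z in rad; "claw": the gripper command: -1 is fully open, 1 is shut, values between are in proportion. In form: [{"x": .., "y": .., "z": .., "rx": .., "ry": .., "rz": .., "claw": ..}, ...]. A call has 1 to 12 rows; each row shifts and turns the commanded pose from where the row before left it, along the tool's axes as they then stand; what a row does not reach is not made up. A row lasts 1/8 s, in which the tool goes at most 62.5 mm and 10.7 degrees, less where a joint would pass 70% of its speed; a pose out of reach is approached as far as the arm can. A call is refused whole if a number of a shift passes 6.25 or a number of a turn 0.188, either way. A call with a gripper value outside its range is refused whole. The fingers move at their own pace and stop on an object; "squeeze" is the grip in N (left out, the last holds). Time passes only in rows, so rows that do not move let the fingers close. It gives the time, the measured TCP pose, the force, the opening and the grip force at its end, in the units of the state.
- get_obs(): the state, without advancing time (a new reading comes with each control period).
- snapshot(name): name is "side" or "top"; returns a dict with "img" (400x640x3 uint8, blue, green, red), "mtx" (3x3 intrinsics, pixels), "distortion" ([k1, k2, p1, p2, k3] as OpenCV has them; the pictures are not rectified), "eye" and "rotation" of the camera in the world. Camera axes: x right, y up, looking along -z (the intrinsics and any distortion apply to the point x, -y, -z); pixel columns grow to the right and rows downward; lengths in m; the calibration is good to about 2 mm. A picture is of the moment at which its call begins. There is no depth.
- sign_off(): hands the job in; it is judged then, once.
The state is a dict: "clock": time; "q": joint angles; "joint_vel": joint speeds; "tau": joint torques, N m; "position": TCP position; "orientation": TCP orientation; "force": force on the tool from outside, world axes, zero at the start; "ft_torque": the same for the moment, N m; "gripper_width": opening from 0.0 (shut) to 1.0 (fully open); "grasp_force": force on a finger pad.
Only numpy, scipy, OpenCV 4.12 (cv2) and the standard library are available. Lean on these libraries where they do the work, as an engineer would, in place of code of your own. Each camera call takes 0.05 s, during which the arm holds its last target. There are 200 camera calls.

## Working session

There is one attempt and no reset: what is moved stays moved. The work goes in short steps, Python scripts to look and compute and a tool call to move; the robot and the scene stay as the last step left them, time stands still between calls to the robot, and variables do not carry over. Pictures are saved under pics/ and viewed, at most 10 in all, crops included, and the job is handed in when it is done.

Besides the shell and the picture viewer there is one more tool, called after "Emit:" as name(argument=value, ...) on one line, values as JSON. send_rows: Moves the arm, as the interface text tells. Its arguments: {"type":"object","properties":{"plan":{"type":"array"},"squeeze":{"type":"number"}},"required":["plan"]}

```bash
mkdir -p pics
cat > h.py <<'E'
import numpy as np, cv2
from rig import get_obs, snapshot, sign_off, hold_point_z
def ray(s,uv):
    p=cv2.undistortPoints(np.array(uv,float).reshape(-1,1,2),np.array(s["mtx"],float),np.array(s["distortion"],float)).reshape(-1,2)
    d=np.c_[p[:,0],-p[:,1],-np.ones(len(p))]@np.array(s["rotation"]).T
    return np.array(s["eye"]),d
def onplane(s,uv,z):
    e,d=ray(s,uv); t=(z-e[2])/d[:,2]
    return e+d*t[:,None]
def proj(s,P):
    c=(np.array(P,float).reshape(-1,3)-np.array(s["eye"]))@np.array(s["rotation"])
    c=c*[1,-1,-1]
    return cv2.projectPoints(c,np.zeros(3),np.zeros(3),np.array(s["mtx"],float),np.array(s["distortion"],float))[0].reshape(-1,2)
E
python3 - <<'E'
from h import *
print(get_obs(),hold_point_z)
for n in("top","side"):
    s=snapshot(n); cv2.imwrite(f"pics/{n}0.png",s["img"]); print(n,s["mtx"],s["distortion"],s["eye"],s["rotation"])
E
```

```text
{'clock': 0.0, 'q': array([-1.20791093,  0.32181134, -0.0700875 ,  1.45165385,  0.02261017,
        1.37080997, -0.05690817]), 'joint_vel': array([-0.00011105, -0.00010225,  0.00053367,  0.00127571,  0.00072739,
        0.00133901,  0.00092497]), 'tau': array([ 1.28253009e-04, -4.93587184e+01, -3.81932035e-01, -3.14328396e+01,
        1.31389144e-02,  1.15962705e-02, -1.23720187e-05]), 'position': array([0.22200782, 0.61034454, 0.23024172]), 'orientation': array([-1.11283807e-04,  1.73496909e-01,  9.84833958e-01, -9.41163363e-04]), 'force': array([-0.93379011, -0.61115296, -0.45282654]), 'ft_torque': array([0.07115554, 0.02519156, 0.02431492]), 'grasp_force': 0.0, 'gripper_width': 1.001134062984079} 0.0187
top [[508.94749564   0.         313.83025718]
 [  0.         508.94749564 199.6210801 ]
 [  0.           0.           1.        ]] [-0.13215387  0.          0.          0.          0.        ] [ 0.36566675 -0.00167106  1.64022658] [-0.70017102 -0.04443332  0.03402287  0.71177852]
side [[377.43751793   0.         313.46881203]
 [  0.         377.43751793 200.77738047]
 [  0.           0.           1.        ]] [-0.00045132  0.          0.          0.          0.        ] [ 0.08709703 -0.71559093  0.56183782] [ 0.8255673   0.48605549 -0.14412533 -0.2478237 ]
```

View pics/top0.png

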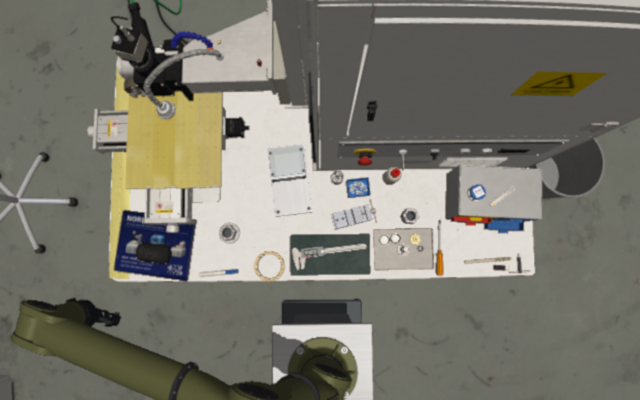

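View pics/side0.png

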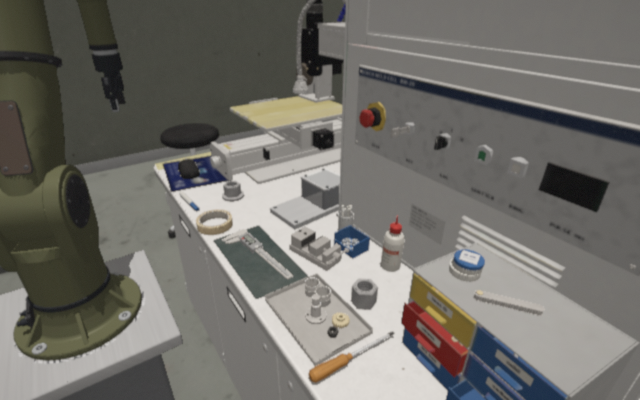

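The top view shows the collar nut near (229,233), the plain nut near (409,216) and the nest around (290,180). In the side view the collar nut is at (232,189). Rotation is a quaternion. I'll zoom in next.

```bash
sed -i 's/^def ray/from scipy.spatial.transform import Rotation as R\n_snap=snapshot\ndef snapshot(n):\n    s=dict(_snap(n)); q=np.array(s["rotation"]); s["rotation"]=R.from_quat(q[[1,2,3,0]]).as_matrix(); return s\ndef ray/' h.py
python3 - <<'E'
from h import *
t=cv2.imread("pics/top0.png");s=cv2.imread("pics/side0.png")
a=cv2.resize(t[135:255,205:325],None,fx=5,fy=5,interpolation=cv2.INTER_CUBIC)
cv2.imwrite("pics/c1.png",a)
b=cv2.resize(s[150:240,205:355],None,fx=5,fy=5,interpolation=cv2.INTER_CUBIC)
cv2.imwrite("pics/c2.png",b)
S=snapshot("top"); print(onplane(S,[[229,233]],.045),onplane(S,[[290,180]],.016))
E
```

```text
[[0.4424428  0.28956078 0.045     ]] [[0.61200204 0.09682487 0.016     ]]
```

View pics/c1.png

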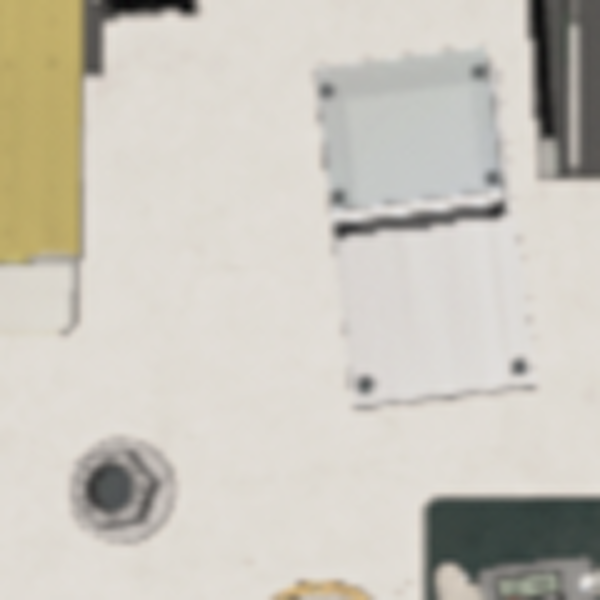

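View pics/c2.png

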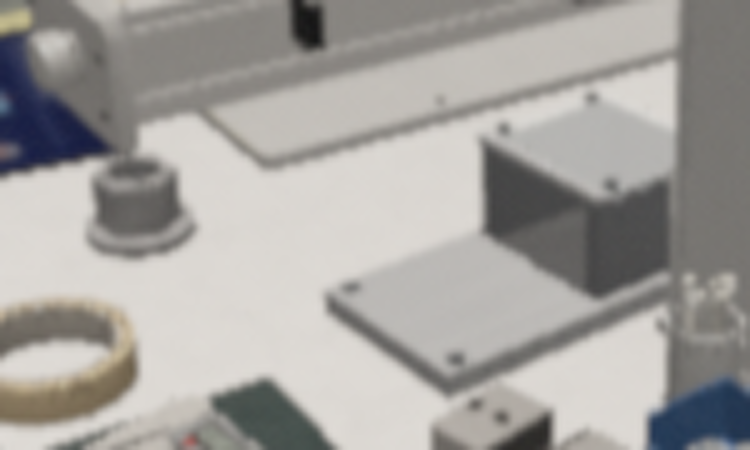

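Top crop: the nut's collar is centred at about (123,490) in the crop, with a hex corner pointing roughly to image right. The deck screws are at (365,384) and (519,366), the cover screws at (339,197), (492,177), (327,90) and (480,71), and the strip edge runs from (337,220) to (505,203). Side crop: the deck's front corners are at about (328,293) and (450,380).

Run:
```python
from h import *
T=snapshot("top");S=snapshot("side")
g=cv2.cvtColor(T["img"],cv2.COLOR_BGR2GRAY).astype(float)
def dark(cx,cy,r=3):
    x,y=int(round(cx)),int(round(cy)); w=g[y-r:y+r+1,x-r:x+r+1]; w=np.clip(np.median(w)-15-w,0,None)
    yy,xx=np.mgrid[y-r:y+r+1,x-r:x+r+1]; return [(w*xx).sum()/w.sum(),(w*yy).sum()/w.sum()]
def c1(p): return [205+(p[0]-2)/5,135+(p[1]-2)/5]
def c2(p): return [205+(p[0]-2)/5,150+(p[1]-2)/5]
np.set_printoptions(precision=4,suppress=True)
def show(n,P):
    P=P[:,:2]; out=[n,P.round(4).tolist()]
    for a,b in zip(P[::2],P[1::2]):
        d=b-a; out+=["mid",(a+b)/2,"yaw",np.degrees(np.arctan2(d[0],-d[1])*-1),"len",np.linalg.norm(d)]
    print(*out)
dk=[dark(*c1(p)) for p in[(365,384),(519,366)]]; cv=[dark(*c1(p)) for p in[(339,197),(492,177),(327,90),(480,71)]]
show("deck screws",onplane(T,dk,.016)); show("cover screws",onplane(T,cv,.085))
show("deck front",onplane(T,[c1(p) for p in[(352,406),(536,385)]],.016))
show("strip",onplane(T,[c1(p) for p in[(336,221),(505,204)]],.085))
show("side deck front",onplane(S,[c2(p) for p in[(328,292),(450,382)]],.016))
show("side cover front",onplane(S,[c2(p) for p in[(483,137),(598,200)]],.085))
show("side cov screws",onplane(S,[c2(p) for p in[(504,129),(611,185)]],.085))
show("side deck screws",onplane(S,[c2(p) for p in[(350,287),(456,358)]],.016))
print("collar top",onplane(T,[c1((123,490))],.006),"bore",onplane(T,[c1((108,487))],.042))
print("collar side L/R",onplane(S,[c2((86,232)),c2((195,228))],.006))
a=cv2.resize(T["img"][218:248,213:245],None,fx=16,fy=16,interpolation=cv2.INTER_CUBIC)[:, :400]
a=cv2.resize(T["img"][218:248,216:241],None,fx=16,fy=16,interpolation=cv2.INTER_CUBIC)
b=cv2.resize(S["img"][176:206,219:244],None,fx=16,fy=16,interpolation=cv2.INTER_CUBIC)
cv2.imwrite("pics/n.png",cv2.convertScaleAbs(np.hstack([a,b]),alpha=1.3,beta=-60))
```

```text
deck screws [[0.5107, 0.1379], [0.5205, 0.0389]] mid [0.5156 0.0884] yaw -5.637485438554982 len 0.09952786024063134
cover screws [[0.6211, 0.1474], [0.6316, 0.0512], [0.6887, 0.1545], [0.6988, 0.0589]] mid [0.6264 0.0993] yaw -6.238609734822815 len 0.09678034422172592 mid [0.6937 0.1067] yaw -6.0039594362236475 len 0.09621150399643312
deck front [[0.4969, 0.1462], [0.5084, 0.028]] mid [0.5027 0.0871] yaw -5.578382969666881 len 0.11879007940272276
strip [[0.6063, 0.149], [0.615, 0.0442]] mid [0.6107 0.0966] yaw -4.741363606967657 len 0.105215309742619
side deck front [[0.4978, 0.1388], [0.5075, 0.0181]] mid [0.5026 0.0785] yaw -4.601677792826548 len 0.12109954146800275
side cover front [[0.6059, 0.1416], [0.6162, 0.0383]] mid [0.611  0.0899] yaw -5.725642510962488 len 0.1038883265766983
side cov screws [[0.622, 0.1441], [0.6326, 0.0492]] mid [0.6273 0.0966] yaw -6.398358357866723 len 0.09550245140721393
side deck screws [[0.511, 0.1369], [0.5225, 0.0369]] mid [0.5167 0.0869] yaw -6.5088480868291985 len 0.10067121945472582
collar top [[0.4456 0.296  0.006 ]] bore [[0.4459 0.299  0.042 ]]
collar side L/R [[0.4145 0.3038 0.006 ]
 [0.4732 0.2711 0.006 ]]
```

View pics/n.png

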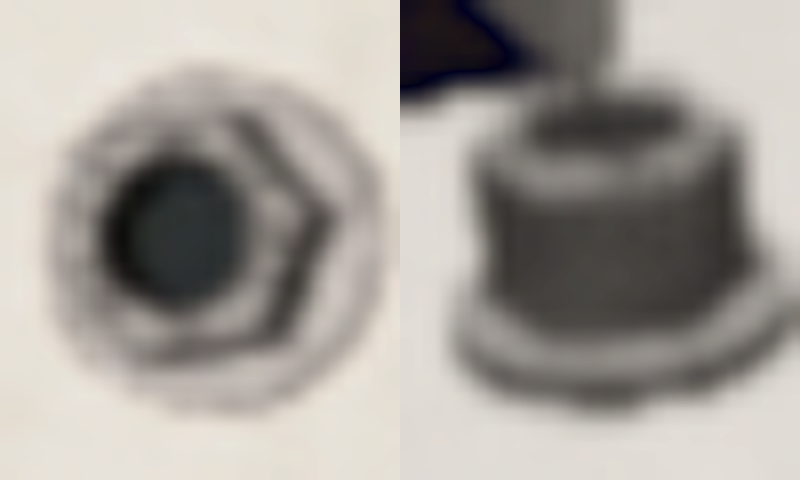

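The left half shows hex edges at about 50° (mod 60) in the image, with a corner pointing right at (327,213) and the collar centred at (216,238). The right half shows the nut standing upright. That gives:
- **Nut:** about (0.446, 0.295).
- **Pocket:** about (0.6567, 0.1015), nest yaw about 5.8°.
- **Gripper:** the closing axis already lies at 70°, square to a pair of flats.

I'll move above the nut.

Emit:
send_rows(plan=[{"x": -2.65, "y": -1.83, "claw": -1}, {"x": -2.65, "y": -1.83, "claw": -1}, {"x": -2.65, "y": -1.83, "claw": -1}, {"x": -2.65, "y": -1.83, "claw": -1}, {"x": -2.65, "y": -1.83, "claw": -1}, {"x": -2.65, "y": -1.83, "claw": -1}, {"x": -2.65, "y": -1.83, "claw": -1}, {"x": -2.65, "y": -1.83, "claw": -1}, {"x": -2.65, "y": -1.83, "claw": -1}, {"x": -2.65, "y": -1.83, "claw": -1}, {"x": -2.65, "y": -1.83, "claw": -1}, {"x": -2.65, "y": -1.83, "claw": -1}])

```text
$.plan[0]: bad value
```

```bash
cat >> h.py <<'E'
def state():
    o=get_obs(); q=o["orientation"]; M=R.from_quat(q[[1,2,3,0]]).as_matrix(); return o,np.array(o["position"]),M
def toolmove(target):
    o,p,M=state(); print("pos",p.round(4),"y-ang",np.degrees(np.arctan2(M[1,1],M[0,1])).round(2),"z",M[:,2].round(3),"F",o["force"].round(1),"w",round(o["gripper_width"],3),"t",o["clock"])
    print("tool shift cm",(M.T@(np.array(target)-p)*100).round(2))
E
python3 - <<'E'
from h import *
toolmove([.446,.2955,.013])
T=snapshot("top")
f=lambda p:[216+p[0]/16-.5,218+p[1]/16-.5]
for a,b in [((325,213),(280,335)),((240,115),(325,213)),((280,335),(145,358))]:
    P=onplane(T,[f(a),f(b)],.03); d=P[1]-P[0]; print(np.degrees(np.arctan2(d[1],d[0]))%60)
E
```

```text
pos [0.2221 0.6106 0.2308] y-ang 70.02 z [-0.    -0.001 -1.   ] F [-0.3 -0.   0.5] w 0.996 t 0.25
tool shift cm [-31.81 -21.95  21.8 ]
39.434961355104434
40.8139233509589
38.86065517566425
```

Emit:
send_rows(plan=[{"x": -2.65, "y": -1.83, "z": 0, "rx": 0, "ry": 0, "rz": 0, "claw": -1}, {"x": -2.65, "y": -1.83, "z": 0, "rx": 0, "ry": 0, "rz": 0, "claw": -1}, {"x": -2.65, "y": -1.83, "z": 0, "rx": 0, "ry": 0, "rz": 0, "claw": -1}, {"x": -2.65, "y": -1.83, "z": 0, "rx": 0, "ry": 0, "rz": 0, "claw": -1}, {"x": -2.65, "y": -1.83, "z": 0, "rx": 0, "ry": 0, "rz": 0, "claw": -1}, {"x": -2.65, "y": -1.83, "z": 0, "rx": 0, "ry": 0, "rz": 0, "claw": -1}, {"x": -2.65, "y": -1.83, "z": 0, "rx": 0, "ry": 0, "rz": 0, "claw": -1}, {"x": -2.65, "y": -1.83, "z": 0, "rx": 0, "ry": 0, "rz": 0, "claw": -1}, {"x": -2.65, "y": -1.83, "z": 0, "rx": 0, "ry": 0, "rz": 0, "claw": -1}, {"x": -2.65, "y": -1.83, "z": 0, "rx": 0, "ry": 0, "rz": 0, "claw": -1}, {"x": -2.65, "y": -1.83, "z": 0, "rx": 0, "ry": 0, "rz": 0, "claw": -1}, {"x": -2.65, "y": -1.83, "z": 0, "rx": 0, "ry": 0, "rz": 0, "claw": -1}], squeeze=50)

```text
clock: 1.8
position: [0.4465, 0.2949, 0.2314]
orientation: [0.0, 0.173, 0.985, 0.0]
force: [0.8, 0.7, 1.0]
gripper_width: 1.001
grasp_force: 0.0
```

```bash
python3 -c "
from h import *
toolmove([.446,.2955,.013])"
```

```text
pos [0.4465 0.2949 0.2314] y-ang 70.02 z [ 0.  0. -1.] F [0.8 0.7 1. ] w 1.001 t 1.8
tool shift cm [ 0.07  0.03 21.84]
```

Emit:
send_rows(plan=[{"x": 0, "y": 0, "z": 2.4, "rx": 0, "ry": 0, "rz": 0, "claw": -1}, {"x": 0, "y": 0, "z": 2.4, "rx": 0, "ry": 0, "rz": 0, "claw": -1}, {"x": 0, "y": 0, "z": 2.4, "rx": 0, "ry": 0, "rz": 0, "claw": -1}, {"x": 0, "y": 0, "z": 2.4, "rx": 0, "ry": 0, "rz": 0, "claw": -1}, {"x": 0, "y": 0, "z": 2.4, "rx": 0, "ry": 0, "rz": 0, "claw": -1}, {"x": 0, "y": 0, "z": 2.0, "rx": 0, "ry": 0, "rz": 0, "claw": -1}, {"x": 0, "y": 0, "z": 2.0, "rx": 0, "ry": 0, "rz": 0, "claw": -1}, {"x": 0, "y": 0, "z": 1.7, "rx": 0, "ry": 0, "rz": 0, "claw": -1}, {"x": 0, "y": 0, "z": 1.5, "rx": 0, "ry": 0, "rz": 0, "claw": -1}, {"x": 0, "y": 0, "z": 1.3, "rx": 0, "ry": 0, "rz": 0, "claw": -1}, {"x": 0, "y": 0, "z": 0.9, "rx": 0, "ry": 0, "rz": 0, "claw": -1}, {"x": 0, "y": 0, "z": 0.4, "rx": 0, "ry": 0, "rz": 0, "claw": -1}])

```text
clock: 3.3
position: [0.4459, 0.2957, 0.0128]
orientation: [-0.0, 0.174, 0.985, -0.0]
force: [0.1, 0.3, -0.5]
gripper_width: 0.997
grasp_force: 0.0
```

Emit:
send_rows(plan=[{"x": 0, "y": 0, "z": 0, "rx": 0, "ry": 0, "rz": 0, "claw": -0.5}, {"x": 0, "y": 0, "z": 0, "rx": 0, "ry": 0, "rz": 0, "claw": -0.2}, {"x": 0, "y": 0, "z": 0, "rx": 0, "ry": 0, "rz": 0, "claw": 0}, {"x": 0, "y": 0, "z": 0, "rx": 0, "ry": 0, "rz": 0, "claw": 0.3}, {"x": 0, "y": 0, "z": 0, "rx": 0, "ry": 0, "rz": 0, "claw": 1}, {"x": 0, "y": 0, "z": 0, "rx": 0, "ry": 0, "rz": 0, "claw": 1}, {"x": 0, "y": 0, "z": 0, "rx": 0, "ry": 0, "rz": 0, "claw": 1}, {"x": 0, "y": 0, "z": 0, "rx": 0, "ry": 0, "rz": 0, "claw": 1}])

```text
clock: 4.3
position: [0.4464, 0.2958, 0.014]
orientation: [0.0, 0.174, 0.985, 0.0]
force: [-1.0, -1.4, 5.6]
gripper_width: 0.529
grasp_force: 54.0
```

Emit:
send_rows(plan=[{"x": 0, "y": 0, "z": -0.5, "rx": 0, "ry": 0, "rz": 0, "claw": 1}, {"x": 0, "y": 0, "z": -1.4, "rx": 0, "ry": 0, "rz": 0, "claw": 1}, {"x": 0, "y": 0, "z": -1.4, "rx": 0, "ry": 0, "rz": 0, "claw": 1}, {"x": 0, "y": 0, "z": -1.4, "rx": 0, "ry": 0, "rz": 0, "claw": 1}, {"x": 0, "y": 0, "z": -1.4, "rx": 0, "ry": 0, "rz": 0, "claw": 1}, {"x": 0, "y": 0, "z": -1.4, "rx": 0, "ry": 0, "rz": 0, "claw": 1}, {"x": 0, "y": 0, "z": 0, "rx": 0, "ry": 0, "rz": -0.15, "claw": 1}, {"x": 0, "y": 0, "z": 0, "rx": 0, "ry": 0, "rz": -0.15, "claw": 1}, {"x": 0, "y": 0, "z": 0, "rx": 0, "ry": 0, "rz": -0.15, "claw": 1}, {"x": 0, "y": 0, "z": 0, "rx": 0, "ry": 0, "rz": 0, "claw": 1}])

```text
clock: 5.55
position: [0.4461, 0.2958, 0.0888]
orientation: [0.0, -0.05, 0.999, 0.0]
force: [1.0, 0.2, -3.4]
gripper_width: 0.527
grasp_force: 53.0
```

```bash
python3 -c "
from h import *
toolmove([.5572,.0914,.09])"
```

```text
pos [0.4461 0.2958 0.0888] y-ang 95.7 z [ 0.  0. -1.] F [ 1.   0.2 -3.4] w 0.527 t 5.55
tool shift cm [ -9.03 -21.45  -0.12]
```

Emit:
send_rows(plan=[{"x": -0.5, "y": -1.1, "z": 0, "rx": 0, "ry": 0, "rz": 0, "claw": 1}, {"x": -0.9, "y": -2.15, "z": 0, "rx": 0, "ry": 0, "rz": 0, "claw": 1}, {"x": -0.9, "y": -2.15, "z": 0, "rx": 0, "ry": 0, "rz": 0, "claw": 1}, {"x": -0.9, "y": -2.15, "z": 0, "rx": 0, "ry": 0, "rz": 0, "claw": 1}, {"x": -0.9, "y": -2.15, "z": 0, "rx": 0, "ry": 0, "rz": 0, "claw": 1}, {"x": -0.9, "y": -2.15, "z": 0, "rx": 0, "ry": 0, "rz": 0, "claw": 1}, {"x": -0.9, "y": -2.15, "z": 0, "rx": 0, "ry": 0, "rz": 0, "claw": 1}, {"x": -0.9, "y": -2.15, "z": 0, "rx": 0, "ry": 0, "rz": 0, "claw": 1}, {"x": -0.9, "y": -2.15, "z": 0, "rx": 0, "ry": 0, "rz": 0, "claw": 1}, {"x": -0.9, "y": -2.15, "z": 0, "rx": 0, "ry": 0, "rz": 0, "claw": 1}, {"x": -0.4, "y": -1.0, "z": 0, "rx": 0, "ry": 0, "rz": 0, "claw": 1}, {"x": 0, "y": 0, "z": 0, "rx": 0, "ry": 0, "rz": 0, "claw": 1}])

```text
clock: 7.05
position: [0.5574, 0.0905, 0.0883]
orientation: [-0.0, -0.049, 0.999, -0.0]
force: [-0.1, 0.2, -4.5]
gripper_width: 0.526
grasp_force: 52.9
```

```bash
python3 -c "
from h import *
toolmove([.5572,.0914,.0302])"
```

```text
pos [0.5574 0.0905 0.0883] y-ang 95.65 z [-0. -0. -1.] F [-0.1  0.2 -4.5] w 0.526 t 7.05
tool shift cm [0.01 0.1  5.81]
```

Emit:
send_rows(plan=[{"x": 0, "y": 0.1, "z": 1.2, "rx": 0, "ry": 0, "rz": 0, "claw": 1}, {"x": 0, "y": 0, "z": 1.2, "rx": 0, "ry": 0, "rz": 0, "claw": 1}, {"x": 0, "y": 0, "z": 1.2, "rx": 0, "ry": 0, "rz": 0, "claw": 1}, {"x": 0, "y": 0, "z": 1.0, "rx": 0, "ry": 0, "rz": 0, "claw": 1}, {"x": 0, "y": 0, "z": 0.6, "rx": 0, "ry": 0, "rz": 0, "claw": 1}, {"x": 0, "y": 0, "z": 0.3, "rx": 0, "ry": 0, "rz": 0, "claw": 1}, {"x": 0, "y": 0, "z": 0.15, "rx": 0, "ry": 0, "rz": 0, "claw": 1}, {"x": 0, "y": 0, "z": 0.1, "rx": 0, "ry": 0, "rz": 0, "claw": 1}, {"x": 0, "y": 0, "z": 0, "rx": 0, "ry": 0, "rz": 0, "claw": 1}])

```text
clock: 8.18
position: [0.5573, 0.0926, 0.0311]
orientation: [0.0, -0.051, 0.999, 0.0]
force: [-0.3, -0.3, -4.5]
gripper_width: 0.527
grasp_force: 52.9
```

Emit:
send_rows(plan=[{"x": 0, "y": 0, "z": 0.05, "rx": 0, "ry": 0, "rz": 0, "claw": 1}, {"x": 0, "y": 0, "z": 0.05, "rx": 0, "ry": 0, "rz": 0, "claw": 1}, {"x": 0, "y": 0, "z": 0, "rx": 0, "ry": 0, "rz": 0, "claw": 1}])

```text
clock: 8.55
position: [0.5572, 0.0926, 0.0301]
orientation: [0.0, -0.051, 0.999, 0.0]
force: [-0.9, 0.5, -3.0]
gripper_width: 0.531
grasp_force: 53.0
```

Emit:
send_rows(plan=[{"x": 0, "y": 0, "z": 0.05, "rx": 0, "ry": 0, "rz": 0, "claw": 1}, {"x": 0, "y": 0, "z": 0, "rx": 0, "ry": 0, "rz": 0, "claw": 0.3}, {"x": 0, "y": 0, "z": 0, "rx": 0, "ry": 0, "rz": 0, "claw": 0}, {"x": 0, "y": 0, "z": 0, "rx": 0, "ry": 0, "rz": 0, "claw": -0.2}, {"x": 0, "y": 0, "z": 0, "rx": 0, "ry": 0, "rz": 0, "claw": -0.5}, {"x": 0, "y": 0, "z": 0, "rx": 0, "ry": 0, "rz": 0, "claw": -0.8}, {"x": 0, "y": 0, "z": 0, "rx": 0, "ry": 0, "rz": 0, "claw": -1}, {"x": 0, "y": 0, "z": 0, "rx": 0, "ry": 0, "rz": 0, "claw": -1}, {"x": 0, "y": 0, "z": 0, "rx": 0, "ry": 0, "rz": 0, "claw": -1}, {"x": 0, "y": 0, "z": 0, "rx": 0, "ry": 0, "rz": 0, "claw": -1}])

```text
clock: 9.8
position: [0.5571, 0.0925, 0.0293]
orientation: [0.0, -0.051, 0.999, 0.0]
force: [-0.3, -0.9, 0.4]
gripper_width: 0.996
grasp_force: 0.0
```

Emit:
send_rows(plan=[{"x": 0, "y": 0, "z": -1, "rx": 0, "ry": 0, "rz": 0, "claw": -1}, {"x": 0, "y": 0, "z": -2, "rx": 0, "ry": 0, "rz": 0, "claw": -1}, {"x": 0, "y": 0, "z": -2, "rx": 0, "ry": 0, "rz": 0, "claw": -1}, {"x": 0, "y": 0, "z": -2, "rx": 0, "ry": 0, "rz": 0, "claw": -1}, {"x": 2, "y": 0, "z": -2, "rx": 0, "ry": 0, "rz": 0, "claw": -1}, {"x": 2, "y": 0, "z": -2, "rx": 0, "ry": 0, "rz": 0, "claw": -0.3}, {"x": 2, "y": 0, "z": -2, "rx": 0, "ry": 0, "rz": 0, "claw": 0.2}, {"x": 2, "y": 0, "z": 0, "rx": 0, "ry": 0, "rz": 0, "claw": 0.4}, {"x": 2, "y": 0, "z": 0, "rx": 0, "ry": 0, "rz": 0, "claw": 0.4}, {"x": 2, "y": 0, "z": 0, "rx": 0, "ry": 0, "rz": 0, "claw": 0.4}])

```text
clock: 11.05
position: [0.4373, 0.0802, 0.1602]
orientation: [0.001, -0.05, 0.999, 0.0]
force: [0.9, 0.5, 0.2]
gripper_width: 0.3
grasp_force: 0.0
```

Run:
```python
from h import *
toolmove([.5,.09,.1])
T=snapshot("top");S=snapshot("side")
a=cv2.resize(T["img"][150:230,255:335],None,fx=5,fy=5,interpolation=cv2.INTER_CUBIC)
b=cv2.resize(S["img"][140:220,270:350],None,fx=5,fy=5,interpolation=cv2.INTER_CUBIC)
cv2.imwrite("pics/p1.png",np.hstack([a,b]))
```

```text
pos [0.4373 0.0802 0.1602] y-ang 95.78 z [ 0.001  0.001 -1.   ] F [0.9 0.5 0.2] w 0.3 t 11.05
tool shift cm [-6.33  0.34  6.03]
```

View pics/p1.png

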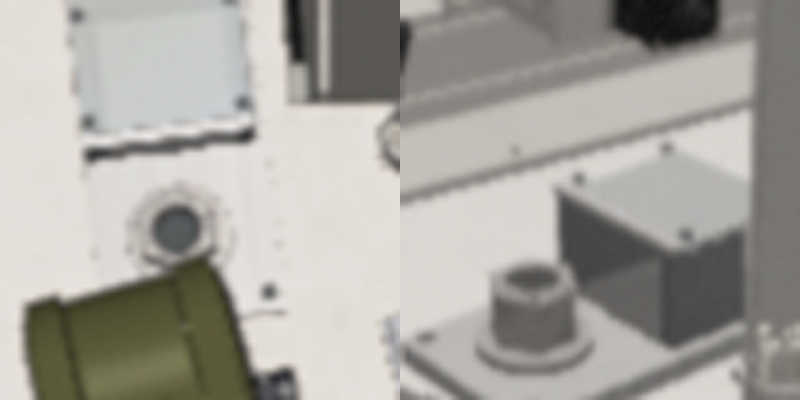

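The nut stands flat on the deck, with its bore at crop pixel (177,229) in the top view. Next I'll check its offset from the nest centreline in each camera.

Run:
```python
from h import *
T=snapshot("top");S=snapshot("side")
f=lambda p:[255+(p[0]-2)/5,150+(p[1]-2)/5]
g=lambda p:[270+(p[0]-402)/5,140+(p[1]-2)/5]
yaw=np.radians(5.8); ex=np.array([np.cos(yaw),np.sin(yaw)]); ey=np.array([-ex[1],ex[0]]); P0=np.array([.6567,.1015])
def nf(n,P): d=P[:,:2]-P0; print(n,(np.c_[d@ex,d@ey]*1000).round(1).tolist())
gr=cv2.cvtColor(T["img"],cv2.COLOR_BGR2GRAY)
m=(gr[185:207,280:302]<125).astype(np.uint8); n,l,st,c=cv2.connectedComponentsWithStats(m); 
for i in range(1,n):
    if st[i,4]>8: print(st[i],c[i]+[280,185]); nf("bore",onplane(T,[c[i]+[280,185]],.055))
nf("T collar",onplane(T,[f((178,227))],.022))
nf("T cover screws",onplane(T,[f(p) for p in[(89,122),(242,103),(77,16)]],.085))
nf("S rim bore",onplane(S,[g((535,276))],.061)); nf("S collar L,R",onplane(S,[g((475,345)),g((594,336))],.025))
nf("S cov scr",onplane(S,[g((579,180)),g((686,235))],.085))
print(proj(T,[[.5571,.0925,.061],[.5571,.0925,.016]]),proj(S,[[.5571,.0925,.061],[.5571,.0925,.025]]), g((535,276)))
nf("cmd",np.array([[.5571,.0925]]))
```

```text
[  3   6  17  16 143] [290.8951049  199.42657343]
bore [[-112.6, 2.2]]
T collar [[-94.3, 4.4]]
T cover screws [[-30.6, 48.9], [-30.1, -46.7], [36.9, 49.3]]
S rim bore [[-96.9, 1.4]]
S collar L,R [[-133.0, 11.2], [-74.7, -23.5]]
S cov scr [[-31.1, 44.8], [-29.3, -49.6]]
[[290.66430626 195.19137831]
 [291.51510101 196.86043777]] [[295.77296464 195.16292405]
 [296.09759719 206.28298856]] [296.6, 194.8]
cmd [[-100.0, 1.1]]
```

Run:
```python
from h import *
T=snapshot("top"); t0=cv2.cvtColor(cv2.imread("pics/top0.png"),cv2.COLOR_BGR2GRAY); t1=cv2.cvtColor(T["img"],cv2.COLOR_BGR2GRAY)
yaw=np.radians(5.8); ex=np.array([np.cos(yaw),np.sin(yaw)]); ey=np.array([-ex[1],ex[0]]); P0=np.array([.6567,.1015])
def bore(g,c,th=125):
    c=np.array(c,float)
    for _ in range(5):
        yy,xx=np.mgrid[:400,:640]; w=np.clip(th-g.astype(float),0,25)*(np.hypot(xx-c[0],yy-c[1])<5.6); c=np.array([(w*xx).sum(),(w*yy).sum()])/w.sum()
    return c,(w>0).sum()
for n,g,c,tr in(("t0",t0,(226.6,232),[.4464,.2958]),("t1",t1,(290,195.4),[.5571,.0925])):
    for th in(100,125):
        b,a=bore(g,c,th); print(n,th,b.round(2),a)
        for z in(.025,.035,.045):
            P=onplane(T,[b],z+(.016 if n=="t1" else 0))[0,:2]; print("  z",z,((P-tr)*1000).round(1), ((P-P0)@ey*1000).round(1) if n=="t1" else "")
print(t1[190:201,280:302])
```

```text
t0 100 [226.02 231.96] 63
  z 0.025 [0.4 7. ] 
  z 0.035 [-0.1  5.1] 
  z 0.045 [-0.6  3.2] 
t0 125 [226.32 232.09] 83
  z 0.025 [0.  6.1] 
  z 0.035 [-0.5  4.2] 
  z 0.045 [-1.   2.3] 
t1 100 [289.88 195.06] 62
  z 0.025 [2.9 3.7] 4.5
  z 0.035 [1.7 3.1] 4.0
  z 0.045 [0.4 2.5] 3.5
t1 125 [290.01 195.59] 80
  z 0.025 [1.2 3.3] 4.2
  z 0.035 [-0.   2.7] 3.8
  z 0.045 [-1.2  2.1] 3.3
[[219 216 208 196 185 180 178 177 171 162 155 160 162 175 187 188 186 190
  197 212 221 223]
 [218 208 197 183 178 181 169 151 127 107  99 102 114 150 183 192 179 182
  199 210 216 221]
 [215 201 184 176 183 178 143 103  83  76  74  68  72 103 152 177 163 161
  189 205 201 212]
 [205 194 179 180 181 154 106  73  76  83  84  81  77  78 110 150 159 162
  188 206 208 217]
 [192 181 168 173 176 136  86  75  84  89  89  88  87  81  94 144 166 167
  190 208 215 219]
 [192 184 175 174 167 124  83  82  87  90  90  88  89  83  90 141 166 165
  188 208 213 209]
 [198 190 183 174 163 123  87  85  89  90  90  88  89  84  93 152 178 169
  189 209 212 203]
 [204 195 188 178 171 139  98  86  88  90  90  88  87  85 108 167 189 171
  188 210 211 196]
 [197 191 191 178 171 156 120  90  87  89  89  87  88 102 138 181 189 166
  183 210 213 200]
 [186 185 192 176 180 184 154 115  96  89  85  86  97 124 153 169 153 134
  165 199 205 202]
 [186 186 191 166 166 181 172 151 129 104  90  86  95 114 119 112  99 117
  164 194 195 205]]
```

In both frames the top camera reads about +2.2 mm in y against the robot, so the nut stands about 2.3 mm left of the nest's true centreline. I'll close the fingers on it again, 2.3 mm to the right, to centre it.

Emit:
send_rows(plan=[{"x": -2, "y": -0.23, "z": 0, "rx": 0, "ry": 0, "rz": 0, "claw": -1}, {"x": -2, "y": 0, "z": 0, "rx": 0, "ry": 0, "rz": 0, "claw": -1}, {"x": -2, "y": 0, "z": 0, "rx": 0, "ry": 0, "rz": 0, "claw": -1}, {"x": -2, "y": 0, "z": 0, "rx": 0, "ry": 0, "rz": 0, "claw": -1}, {"x": -2, "y": 0, "z": 0, "rx": 0, "ry": 0, "rz": 0, "claw": -1}, {"x": -2, "y": 0, "z": 0, "rx": 0, "ry": 0, "rz": 0, "claw": -1}, {"x": 0, "y": 0, "z": 2.4, "rx": 0, "ry": 0, "rz": 0, "claw": -1}, {"x": 0, "y": 0, "z": 2.4, "rx": 0, "ry": 0, "rz": 0, "claw": -1}, {"x": 0, "y": 0, "z": 2.4, "rx": 0, "ry": 0, "rz": 0, "claw": -1}, {"x": 0, "y": 0, "z": 2.4, "rx": 0, "ry": 0, "rz": 0, "claw": -1}, {"x": 0, "y": 0, "z": 2.0, "rx": 0, "ry": 0, "rz": 0, "claw": -1}, {"x": 0, "y": 0, "z": 1.1, "rx": 0, "ry": 0, "rz": 0, "claw": -1}], squeeze=20)

```text
clock: 12.8
position: [0.5574, 0.09, 0.0309]
orientation: [-0.001, -0.051, 0.999, -0.0]
force: [0.0, -0.3, 0.7]
gripper_width: 0.998
grasp_force: 0.0
```

```bash
python3 -c "
from h import *
toolmove([.5571+.0002,.0925-.0023,.0305])"
```

```text
pos [0.5574 0.09   0.0309] y-ang 95.8 z [-0.001 -0.001 -1.   ] F [ 0.  -0.3  0.7] w 0.998 t 12.8
tool shift cm [0.01 0.02 0.04]
```

Emit:
send_rows(plan=[{"x": 0, "y": 0, "z": 0, "rx": 0, "ry": 0, "rz": 0, "claw": -0.4}, {"x": 0, "y": 0, "z": 0, "rx": 0, "ry": 0, "rz": 0, "claw": -0.1}, {"x": 0, "y": 0, "z": 0, "rx": 0, "ry": 0, "rz": 0, "claw": 0}, {"x": 0, "y": 0, "z": 0, "rx": 0, "ry": 0, "rz": 0, "claw": 0.2}, {"x": 0, "y": 0, "z": 0, "rx": 0, "ry": 0, "rz": 0, "claw": 0.2}, {"x": 0, "y": 0, "z": 0, "rx": 0, "ry": 0, "rz": 0, "claw": 0.2}])

```text
clock: 13.55
position: [0.5584, 0.0911, 0.0335]
orientation: [0.001, -0.051, 0.999, 0.001]
force: [0.1, 2.2, 6.8]
gripper_width: 0.53
grasp_force: 23.1
```

Emit:
send_rows(plan=[{"x": 0, "y": 0, "z": 0, "rx": 0, "ry": 0, "rz": 0, "claw": -0.3}, {"x": 0, "y": 0, "z": 0, "rx": 0, "ry": 0, "rz": 0, "claw": -0.7}, {"x": 0, "y": 0, "z": 0, "rx": 0, "ry": 0, "rz": 0, "claw": -1}, {"x": 0, "y": 0, "z": 0, "rx": 0, "ry": 0, "rz": 0, "claw": -1}, {"x": 0, "y": 0, "z": 0, "rx": 0, "ry": 0, "rz": 0, "claw": -1}, {"x": 0, "y": 0, "z": 0, "rx": 0, "ry": 0, "rz": 0, "claw": -1}])

```text
clock: 14.3
position: [0.5573, 0.0902, 0.0323]
orientation: [0.0, -0.051, 0.999, -0.0]
force: [1.0, -0.4, -0.9]
gripper_width: 0.997
grasp_force: 0.0
```

Emit:
send_rows(plan=[{"x": 0, "y": 0, "z": -1, "rx": 0, "ry": 0, "rz": 0, "claw": -1}, {"x": 0, "y": 0, "z": -2, "rx": 0, "ry": 0, "rz": 0, "claw": -1}, {"x": 0, "y": 0, "z": -2, "rx": 0, "ry": 0, "rz": 0, "claw": -1}, {"x": 0, "y": 0, "z": -2, "rx": 0, "ry": 0, "rz": 0, "claw": -1}, {"x": 2, "y": 0, "z": -1, "rx": 0, "ry": 0, "rz": 0, "claw": -0.5}, {"x": 2.5, "y": 0, "z": 0, "rx": 0, "ry": 0, "rz": 0, "claw": 0.2}, {"x": 2.5, "y": 0, "z": 0, "rx": 0, "ry": 0, "rz": 0, "claw": 0.4}, {"x": 0, "y": 0, "z": 0, "rx": 0, "ry": -0.175, "rz": 0, "claw": 0.4}, {"x": 0, "y": 0, "z": 0, "rx": 0, "ry": -0.175, "rz": 0, "claw": 0.4}, {"x": 0, "y": 0, "z": 0, "rx": 0, "ry": -0.175, "rz": 0, "claw": 0.4}, {"x": 0, "y": 0, "z": 0, "rx": 0, "ry": -0.175, "rz": 0, "claw": 0.4}, {"x": 0, "y": 0, "z": 0, "rx": 0, "ry": 0, "rz": 0, "claw": 0.4}])

```text
clock: 15.8
position: [0.491, 0.0895, 0.1211]
orientation: [0.28, -0.05, 0.958, 0.024]
force: [0.7, -0.1, 0.4]
gripper_width: 0.299
grasp_force: 0.0
```

Run:
```python
from h import *
ey=np.array([-np.sin(np.radians(5.8)),np.cos(np.radians(5.8))]);ex=np.array([ey[1],-ey[0]])
P=np.array([.6567,.1015])-.0012*ey
o,p,M=state(); d=p[:2]-P; print("nest xy mm",d@ex*1000,d@ey*1000, M.round(3), o["q"].round(2))
toolmove(list(P-.062*ex)+[.05])
S=snapshot("side")
b=cv2.resize(S["img"][110:230,230:350],None,fx=5,fy=5,interpolation=cv2.INTER_CUBIC)
cv2.imwrite("pics/p2.png",b)
```

```text
nest xy mm -166.09875172148344 5.966261463369766 [[-0.838 -0.11   0.534]
 [-0.083  0.994  0.074]
 [-0.539  0.018 -0.842]] [-0.25 -0.28 -0.04  2.41  0.17  0.45  1.25]
pos [0.491  0.0895 0.1211] y-ang 96.3 z [ 0.534  0.074 -0.842] F [ 0.7 -0.1  0.4] w 0.299 t 15.8
tool shift cm [-4.94 -0.82 11.59]
```

View pics/p2.png

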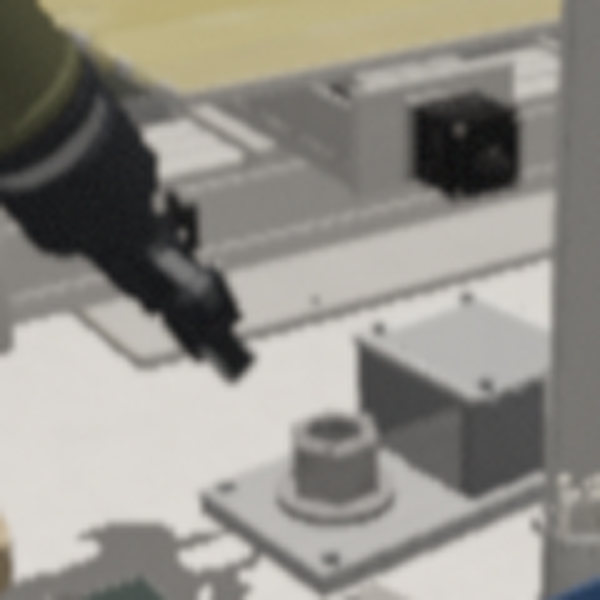

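The side view shows the nut upright on the deck, with the tilted fingers clear at (240,365). The arm is near its q2 and q4 limits here, so it can't tilt this close in. I'll push upright first and tilt for the last part.

```bash
cat >> h.py <<'E'
_a=np.radians(5.8); ex=np.array([np.cos(_a),np.sin(_a),0]); ey=np.array([-ex[1],ex[0],0]); ez=np.array([0,0,1.])
P=np.array([.6567,.1015,0])-.0012*ey
def plan(nx,ny,z,tilt,show=True):
    "target TCP in nest frame (mm), tilt deg -> total tool shift (in present axes) and rotation vector"
    o,p,M=state(); d=p-P; t=np.radians(tilt)
    zt=np.sin(t)*ex-np.cos(t)*ez; yt=ey; xt=np.cross(yt,zt); G=np.c_[xt,yt,zt]
    print("now nest mm",(np.array([d@ex,d@ey,p[2]])*1000).round(1),"F",o["force"].round(1),"w",round(o["gripper_width"],3),"t",o["clock"],"q",o["q"].round(2))
    tg=P+nx/1e3*ex+ny/1e3*ey; tg[2]=z/1e3
    print("shift cm now-axes",(M.T@(tg-p)*100).round(2),"goal-axes",(G.T@(tg-p)*100).round(2),"rot",R.from_matrix(M.T@G).as_rotvec().round(3))
E
python3 -c "
from h import *
print((np.array([.5573,.0902,0])-P)@np.c_[ex,ey]*1000)
plan(-166,0,121,0)"
```

```text
[-1.00033079e+02  2.84393022e-03]
now nest mm [-165.4    6.1  121.4] F [ 0.3 -0.6  0.7] w 0.305 t 15.85 q [-0.26 -0.28 -0.03  2.41  0.17  0.45  1.25]
shift cm now-axes [ 0.07 -0.61 -0.01] goal-axes [ 0.06 -0.61  0.04] rot [0.021 0.569 0.003]
```

Emit:
send_rows(plan=[{"x": 0, "y": -0.3, "z": 0, "rx": 0.01, "ry": 0.18, "rz": 0, "claw": 0.4}, {"x": 0, "y": -0.3, "z": 0, "rx": 0.01, "ry": 0.18, "rz": 0, "claw": 0.4}, {"x": 0, "y": 0, "z": 0, "rx": 0, "ry": 0.18, "rz": 0.003, "claw": 0.4}, {"x": 0, "y": 0, "z": 0, "rx": 0, "ry": 0.03, "rz": 0, "claw": 0.4}, {"x": 0, "y": 0, "z": 0, "rx": 0, "ry": 0, "rz": 0, "claw": 0.4}])

```text
clock: 16.48
position: [0.4915, 0.0855, 0.1194]
orientation: [-0.001, -0.052, 0.999, -0.0]
force: [-0.0, -0.3, -0.6]
gripper_width: 0.302
grasp_force: 0.0
```

```bash
python3 -c "
from h import *
plan(-150,0,33,0)"
```

```text
now nest mm [-165.9    1.9  119.4] F [-0.  -0.3 -0.6] w 0.302 t 16.475 q [-0.32  0.09  0.1   1.96 -0.01  1.1   1.46]
shift cm now-axes [-1.62 -0.19  8.64] goal-axes [-1.59 -0.19  8.64] rot [-0.001 -0.003  0.002]
```

Emit:
send_rows(plan=[{"x": -0.4, "y": -0.19, "z": 1.5, "rx": 0, "ry": 0, "rz": 0, "claw": 0.4}, {"x": -0.4, "y": 0, "z": 1.5, "rx": 0, "ry": 0, "rz": 0, "claw": 0.4}, {"x": -0.4, "y": 0, "z": 1.5, "rx": 0, "ry": 0, "rz": 0, "claw": 0.4}, {"x": -0.4, "y": 0, "z": 1.5, "rx": 0, "ry": 0, "rz": 0, "claw": 0.4}, {"x": 0, "y": 0, "z": 1.5, "rx": 0, "ry": 0, "rz": 0, "claw": 0.4}, {"x": 0, "y": 0, "z": 1.1, "rx": 0, "ry": 0, "rz": 0, "claw": 0.4}, {"x": 0, "y": 0, "z": 0, "rx": 0, "ry": 0, "rz": 0, "claw": 0.4}])

```text
clock: 17.35
position: [0.5065, 0.0851, 0.0329]
orientation: [-0.002, -0.052, 0.999, 0.0]
force: [0.3, -0.0, 0.5]
gripper_width: 0.298
grasp_force: 0.0
```

```bash
python3 -c "
from h import *
plan(-90,0,33,0)"
```

```text
now nest mm [-1.511e+02  1.000e-01  3.290e+01] F [ 0.3 -0.   0.5] w 0.298 t 17.35 q [-0.3   0.23  0.1   2.   -0.03  0.92  1.48]
shift cm now-axes [-6.11 -0.02 -0.04] goal-axes [-6.11 -0.01 -0.01] rot [ 0.001 -0.005  0.002]
```

Emit:
send_rows(plan=[{"x": -0.6, "y": 0, "z": 0, "rx": 0, "ry": 0, "rz": 0, "claw": 0.4}, {"x": -0.5, "y": 0, "z": 0, "rx": 0, "ry": 0, "rz": 0, "claw": 0.4}, {"x": -0.3, "y": 0, "z": 0, "rx": 0, "ry": 0, "rz": 0, "claw": 0.4}, {"x": -0.3, "y": 0, "z": 0, "rx": 0, "ry": 0, "rz": 0, "claw": 0.4}, {"x": -0.3, "y": 0, "z": 0, "rx": 0, "ry": 0, "rz": 0, "claw": 0.4}, {"x": -0.4, "y": 0, "z": 0, "rx": 0, "ry": 0, "rz": 0, "claw": 0.4}, {"x": -0.4, "y": 0, "z": 0, "rx": 0, "ry": 0, "rz": 0, "claw": 0.4}, {"x": -0.4, "y": 0, "z": 0, "rx": 0, "ry": 0, "rz": 0, "claw": 0.4}])

```text
clock: 18.35
position: [0.5378, 0.0885, 0.0337]
orientation: [-0.003, -0.052, 0.999, 0.0]
force: [-5.0, -1.6, 3.6]
gripper_width: 0.302
grasp_force: 2.8
```

Emit:
send_rows(plan=[{"x": -0.4, "y": 0, "z": 0, "rx": 0, "ry": 0, "rz": 0, "claw": 0.4}, {"x": -0.4, "y": 0, "z": 0, "rx": 0, "ry": 0, "rz": 0, "claw": 0.4}, {"x": -0.4, "y": 0, "z": 0, "rx": 0, "ry": 0, "rz": 0, "claw": 0.4}, {"x": -0.4, "y": 0, "z": 0, "rx": 0, "ry": 0, "rz": 0, "claw": 0.4}, {"x": -0.4, "y": 0, "z": 0, "rx": 0, "ry": 0, "rz": 0, "claw": 0.4}, {"x": -0.4, "y": 0, "z": 0, "rx": 0, "ry": 0, "rz": 0, "claw": 0.4}, {"x": -0.3, "y": 0, "z": 0, "rx": 0, "ry": 0, "rz": 0, "claw": 0.4}, {"x": 0, "y": 0, "z": 0, "rx": 0, "ry": 0, "rz": 0, "claw": 0.4}])

```text
clock: 19.35
position: [0.5653, 0.0913, 0.0337]
orientation: [-0.002, -0.052, 0.999, 0.0]
force: [-3.7, -0.1, 3.9]
gripper_width: 0.3
grasp_force: 2.5
```

Run:
```python
from h import *
plan(-90,0,33,0)
T=snapshot("top");S=snapshot("side")
a=cv2.resize(T["img"][150:230,255:335],None,fx=5,fy=5,interpolation=cv2.INTER_CUBIC)
b=cv2.resize(S["img"][140:220,270:350],None,fx=5,fy=5,interpolation=cv2.INTER_CUBIC)
cv2.imwrite("pics/p3.png",np.hstack([a,b]))
```

```text
now nest mm [-92.    0.3  33.7] F [-3.7 -0.1  3.9] w 0.3 t 19.35 q [-0.29  0.34  0.1   1.85 -0.04  0.96  1.5 ]
shift cm now-axes [-0.2  -0.03  0.07] goal-axes [-0.2  -0.03  0.07] rot [ 0.001 -0.004  0.002]
```

View pics/p3.png

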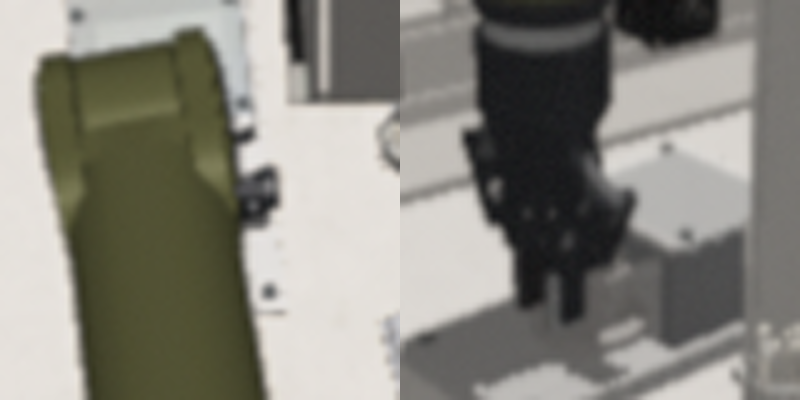

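Side view: the fingers are at (545,300), with the nut ahead of them going under the guard. The wrist hides it in the top view. I'll back off, lift and tilt.

Emit:
send_rows(plan=[{"x": 0.5, "y": 0, "z": 0, "rx": 0, "ry": 0, "rz": 0, "claw": 0.4}, {"x": 1, "y": 0, "z": -1, "rx": 0, "ry": 0, "rz": 0, "claw": 0.4}, {"x": 0.5, "y": 0, "z": -1, "rx": 0, "ry": 0, "rz": 0, "claw": 0.4}, {"x": 0, "y": 0, "z": 0, "rx": 0, "ry": -0.13, "rz": 0, "claw": 0.4}, {"x": 0, "y": 0, "z": 0, "rx": 0, "ry": -0.13, "rz": 0, "claw": 0.4}, {"x": 0, "y": 0, "z": 0, "rx": 0, "ry": -0.13, "rz": 0, "claw": 0.4}, {"x": 0, "y": 0, "z": 0, "rx": 0, "ry": -0.13, "rz": 0, "claw": 0.4}, {"x": 0, "y": 0, "z": 0, "rx": 0, "ry": -0.13, "rz": 0, "claw": 0.4}, {"x": 0, "y": 0, "z": 0, "rx": 0, "ry": -0.1, "rz": 0, "claw": 0.4}, {"x": 0, "y": 0, "z": 0, "rx": 0, "ry": 0, "rz": 0, "claw": 0.4}])

```text
clock: 20.7
position: [0.5517, 0.0752, 0.0558]
orientation: [0.312, -0.042, 0.949, -0.002]
force: [0.3, 0.6, 0.8]
gripper_width: 0.303
grasp_force: 0.0
```

Run:
```python
from h import *
plan(-105,0,33,43)
S=snapshot("side");T=snapshot("top")
a=cv2.resize(T["img"][150:230,255:335],None,fx=5,fy=5,interpolation=cv2.INTER_CUBIC)
b=cv2.resize(S["img"][140:220,270:350],None,fx=5,fy=5,interpolation=cv2.INTER_CUBIC)
cv2.imwrite("pics/p4.png",np.hstack([a,b]))
```

```text
now nest mm [-107.1  -14.3   55.8] F [0.3 0.6 0.8] w 0.303 t 20.7 q [-0.29 -0.02  0.02  2.4   0.79  0.2   0.65]
shift cm now-axes [1.18 1.5  1.9 ] goal-axes [1.4  1.43 1.81] rot [-0.038 -0.118  0.001]
```

View pics/p4.png

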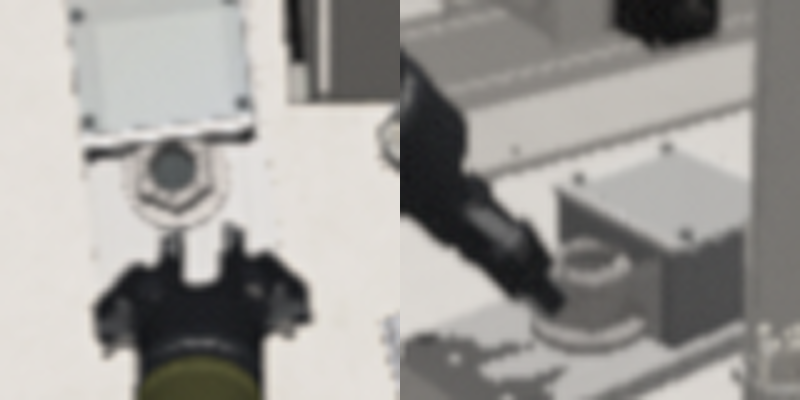

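Top view: the nut's bore is at crop (172,168), with a corner facing the robot and the two fingers at (172,245) and (232,245). The tool has drifted 14 mm in y near the wrist limit, so I'll correct that first.

Emit:
send_rows(plan=[{"x": 0, "y": 0.35, "z": 0, "rx": -0.01, "ry": 0, "rz": 0, "claw": 0.4}, {"x": 0, "y": 0.35, "z": 0, "rx": -0.01, "ry": 0, "rz": 0, "claw": 0.4}, {"x": 0, "y": 0.35, "z": 0, "rx": -0.01, "ry": 0, "rz": 0, "claw": 0.4}, {"x": 0, "y": 0.35, "z": 0, "rx": -0.008, "ry": 0, "rz": 0, "claw": 0.4}, {"x": 0, "y": 0, "z": 0, "rx": 0, "ry": 0, "rz": 0, "claw": 0.4}])

```text
clock: 21.42
position: [0.551, 0.0897, 0.0551]
orientation: [0.311, -0.047, 0.949, 0.016]
force: [0.1, -0.2, 0.1]
gripper_width: 0.303
grasp_force: 0.0
```

```bash
python3 -c "
from h import *
plan(-95,0,35,38)"
```

```text
now nest mm [-1.063e+02  1.000e-01  5.510e+01] F [ 0.1 -0.2  0.1] w 0.303 t 21.425 q [-0.31 -0.02  0.03  2.4   0.66  0.17  0.78]
shift cm now-axes [ 0.27 -0.01  2.29] goal-axes [ 0.34 -0.01  2.28] rot [-0.    -0.031 -0.003]
```

Emit:
send_rows(plan=[{"x": 0.1, "y": 0, "z": 0.6, "rx": 0, "ry": 0, "rz": 0, "claw": 0.4}, {"x": 0.1, "y": 0, "z": 0.6, "rx": 0, "ry": -0.01, "rz": 0, "claw": 0.4}, {"x": 0.1, "y": 0, "z": 0.6, "rx": 0, "ry": -0.01, "rz": 0, "claw": 0.4}, {"x": 0.04, "y": 0, "z": 0.48, "rx": 0, "ry": -0.01, "rz": 0, "claw": 0.4}, {"x": 0, "y": 0, "z": 0, "rx": 0, "ry": 0, "rz": 0, "claw": 0.4}])

```text
clock: 22.05
position: [0.5614, 0.0905, 0.0342]
orientation: [0.324, -0.047, 0.945, 0.016]
force: [0.4, -0.1, 0.2]
gripper_width: 0.302
grasp_force: 0.0
```

```bash
python3 -c "
from h import *
plan(-60,0,34,40)"
```

```text
now nest mm [-95.9  -0.1  34.2] F [ 0.4 -0.1  0.2] w 0.302 t 22.05 q [-0.33  0.05  0.06  2.41  1.32  0.11  0.12]
shift cm now-axes [-2.82  0.02  2.22] goal-axes [-2.74  0.01  2.32] rot [-0.001 -0.037 -0.001]
```

Emit:
send_rows(plan=[{"x": -0.31, "y": 0, "z": 0.245, "rx": 0, "ry": 0, "rz": 0, "claw": 0.4}, {"x": -0.31, "y": 0, "z": 0.245, "rx": 0, "ry": 0, "rz": 0, "claw": 0.4}, {"x": -0.31, "y": 0, "z": 0.245, "rx": 0, "ry": 0, "rz": 0, "claw": 0.4}, {"x": -0.31, "y": 0, "z": 0.245, "rx": 0, "ry": 0, "rz": 0, "claw": 0.4}, {"x": 0, "y": 0, "z": 0, "rx": 0, "ry": 0, "rz": 0, "claw": 0.4}])

```text
clock: 22.68
position: [0.5779, 0.0922, 0.0348]
orientation: [0.325, -0.046, 0.944, 0.017]
force: [-0.5, 0.0, 1.1]
gripper_width: 0.302
grasp_force: 0.6
```

```bash
python3 -c "
from h import *
plan(-60,0,34,40)"
```

```text
now nest mm [-79.4  -0.1  34.8] F [-0.5  0.   1.1] w 0.302 t 22.675 q [-0.3   0.08  0.04  2.38  1.29  0.1   0.15]
shift cm now-axes [-1.48  0.02  1.26] goal-axes [-1.43  0.01  1.31] rot [-0.    -0.035 -0.003]
```

Emit:
send_rows(plan=[{"x": -0.31, "y": 0, "z": 0.26, "rx": 0, "ry": 0, "rz": 0, "claw": 0.4}, {"x": -0.31, "y": 0, "z": 0.26, "rx": 0, "ry": 0, "rz": 0, "claw": 0.4}, {"x": -0.31, "y": 0, "z": 0.26, "rx": 0, "ry": 0, "rz": 0, "claw": 0.4}, {"x": -0.31, "y": 0, "z": 0.26, "rx": 0, "ry": 0, "rz": 0, "claw": 0.4}, {"x": -0.2, "y": 0, "z": 0.18, "rx": 0, "ry": 0, "rz": 0, "claw": 0.4}, {"x": 0, "y": 0, "z": 0, "rx": 0, "ry": 0, "rz": 0, "claw": 0.4}])

```text
clock: 23.42
position: [0.5965, 0.0939, 0.034]
orientation: [0.325, -0.046, 0.944, 0.017]
force: [-3.1, -0.8, 2.2]
gripper_width: 0.3
grasp_force: 1.8
```

Run:
```python
from h import *
plan(-60,0,33,42)
S=snapshot("side");T=snapshot("top")
a=cv2.resize(T["img"][150:230,255:335],None,fx=5,fy=5,interpolation=cv2.INTER_CUBIC)
b=cv2.resize(S["img"][140:220,270:350],None,fx=5,fy=5,interpolation=cv2.INTER_CUBIC)
cv2.imwrite("pics/p5.png",np.hstack([a,b]))
```

```text
now nest mm [-60.7  -0.3  34. ] F [-3.1 -0.8  2.2] w 0.3 t 23.425 q [-0.26  0.12 -0.    2.33  1.26  0.1   0.19]
shift cm now-axes [0.01 0.03 0.12] goal-axes [0.02 0.03 0.12] rot [-0.001 -0.07  -0.003]
```

View pics/p5.png

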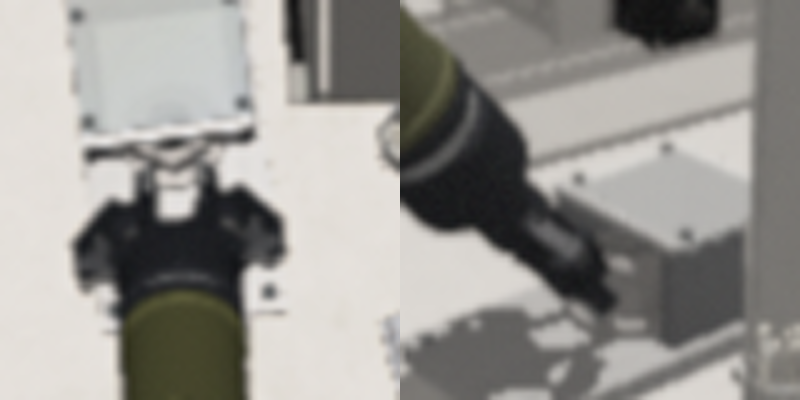

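The top view shows the nut cradled evenly between the fingers, its corner at crop (172,163) and its centre about 35 mm short of the pocket. The fingers go in under the strip. I'll keep pushing, slightly lower and with a little more tilt.

Emit:
send_rows(plan=[{"x": -0.285, "y": 0.01, "z": 0.29, "rx": 0, "ry": -0.01, "rz": 0, "claw": 0.4}, {"x": -0.285, "y": 0.01, "z": 0.29, "rx": 0, "ry": -0.01, "rz": 0, "claw": 0.4}, {"x": -0.285, "y": 0.01, "z": 0.29, "rx": 0, "ry": -0.01, "rz": 0, "claw": 0.4}, {"x": -0.285, "y": 0, "z": 0.29, "rx": 0, "ry": -0.01, "rz": 0, "claw": 0.4}, {"x": -0.285, "y": 0, "z": 0.29, "rx": 0, "ry": -0.01, "rz": 0, "claw": 0.4}, {"x": 0, "y": 0, "z": 0, "rx": 0, "ry": 0, "rz": 0, "claw": 0.4}])

```text
clock: 24.28
position: [0.6168, 0.0964, 0.032]
orientation: [0.349, -0.046, 0.936, 0.018]
force: [-0.3, 0.9, 2.1]
gripper_width: 0.302
grasp_force: 1.2
```

```bash
python3 -c "
from h import *
plan(-30,0,32,42)"
```

```text
now nest mm [-40.2   0.1  32. ] F [-0.3  0.9  2.1] w 0.302 t 24.275 q [-0.14  0.17 -0.11  2.32  1.99  0.13 -0.53]
shift cm now-axes [-0.77 -0.01  0.67] goal-axes [-0.76 -0.01  0.69] rot [-0.    -0.02  -0.002]
```

Emit:
send_rows(plan=[{"x": -0.15, "y": 0, "z": 0.135, "rx": 0, "ry": 0, "rz": 0, "claw": 0.4}, {"x": -0.15, "y": 0, "z": 0.135, "rx": 0, "ry": 0, "rz": 0, "claw": 0.4}, {"x": -0.15, "y": 0, "z": 0.135, "rx": 0, "ry": 0, "rz": 0, "claw": 0.4}, {"x": -0.15, "y": 0, "z": 0.135, "rx": 0, "ry": 0, "rz": 0, "claw": 0.4}, {"x": 0, "y": 0, "z": 0, "rx": 0, "ry": 0, "rz": 0, "claw": 0.4}])

```text
clock: 24.9
position: [0.6246, 0.0971, 0.0316]
orientation: [0.348, -0.046, 0.936, 0.018]
force: [-0.0, 0.4, 1.1]
gripper_width: 0.296
grasp_force: 1.2
```

Emit:
send_rows(plan=[{"x": -0.15, "y": 0, "z": 0.13, "rx": 0, "ry": 0, "rz": 0, "claw": 0.4}, {"x": 0, "y": 0, "z": 0, "rx": 0, "ry": 0, "rz": 0, "claw": 0.4}])

```text
clock: 25.15
position: [0.6262, 0.0973, 0.0311]
orientation: [0.348, -0.046, 0.936, 0.018]
force: [-1.1, 0.4, 0.5]
gripper_width: 0.299
grasp_force: 0.9
```

```bash
python3 -c "
from h import *
plan(-26,0,32,42)"
```

```text
now nest mm [-30.8   0.1  31.1] F [-1.1  0.4  0.5] w 0.299 t 25.15 q [-0.15  0.18 -0.1   2.3   1.97  0.12 -0.51]
shift cm now-axes [-0.42 -0.01  0.25] goal-axes [-0.42 -0.01  0.25] rot [-0.    -0.021 -0.002]
```

Next I'll go in 1 mm steps, watching the push force.

Emit:
send_rows(plan=[{"x": -0.075, "y": 0, "z": 0.06, "rx": 0, "ry": 0, "rz": 0, "claw": 0.4}, {"x": -0.075, "y": 0, "z": 0.06, "rx": 0, "ry": 0, "rz": 0, "claw": 0.4}])

```text
clock: 25.4
position: [0.6277, 0.0974, 0.0309]
orientation: [0.348, -0.046, 0.936, 0.018]
force: [-3.2, 0.5, -0.3]
gripper_width: 0.295
grasp_force: 1.0
```

Emit:
send_rows(plan=[{"x": -0.075, "y": 0, "z": 0.06, "rx": 0, "ry": 0, "rz": 0, "claw": 0.4}, {"x": -0.075, "y": 0, "z": 0.06, "rx": 0, "ry": 0, "rz": 0, "claw": 0.4}])

```text
clock: 25.65
position: [0.6299, 0.0975, 0.0312]
orientation: [0.348, -0.046, 0.936, 0.018]
force: [-1.1, -0.0, -0.9]
gripper_width: 0.298
grasp_force: 0.9
```

Run:
```python
from h import *
plan(-24,0,32,42)
T=snapshot("top"); g=cv2.cvtColor(T["img"],cv2.COLOR_BGR2GRAY)
z0=cv2.cvtColor(cv2.imread("pics/top0.png"),cv2.COLOR_BGR2GRAY)
d=g.astype(int)-z0
print(proj(T,[P+[0,0,.056],P-.023*ex+[0,0,.056]]).round(1)); print(d[150:182,274:304:1])
```

```text
now nest mm [-27.1  -0.1  31.2] F [-1.1 -0.  -0.9] w 0.298 t 25.65 q [-0.15  0.19 -0.1   2.29  1.96  0.12 -0.5 ]
shift cm now-axes [-0.29  0.01  0.14] goal-axes [-0.29  0.01  0.14] rot [-0.001 -0.021 -0.003]
[[288.  164.1]
 [288.8 171.2]]
[[   7    7    6    6    6    7    6    6    5    7    6    7    6    7
     6    5    6    6    6    6    6    7    6    6    5    6    4    6
     5    6]
 [   6    6    5    5    6    6    7    6    5    5    6    7    7    6
     6    6    6    7    7    6    5    6    6    5    6    6    5    6
     6    7]
 [   7    7    5    6    5    7    6    6    6    7    6    6    7    6
     7    6    6    6    7    6    6    6    6    6    7    5    6    5
     7    7]
 [   5    6    6    6    7    7    7    6    6    6    6    6    7    7
     6    7    6    8    7    5    7    7    7    7    6    7    6    6
     8    7]
 [   5    7    7    6    7    6    7    7    5    5    7    7    7    7
     7    7    7    7    8    7    7    6    7    6    6    8    7    6
     6    6]
 [   6    6    6    7    7    6    7    7    6    7    6    6    6    6
    
[... 3463 characters left out ...]
  2    4    3   -4  -10  -17  -22  -19  -10  -11  -20  -26
   -22  -10]
 [   7    8    7    6    7    6    2   -4   -2   -3   -3   -2    2    3
     2    1    2    3   -1  -21  -40  -52  -76  -83  -78  -79  -89  -94
   -89  -77]
 [   7    6    5    2    1    0  -13  -26  -34  -34  -31  -18   -3    3
     3    4    4    0  -23  -59  -88 -108 -147 -166 -167 -169 -172 -170
  -166 -161]
 [   1   -3  -11  -23  -25  -33  -61  -87  -91  -91  -81  -46  -11    4
     5    5    6   -6  -54 -122 -161 -169 -184 -188 -187 -190 -192 -191
  -190 -188]
 [ -49  -69  -80  -85  -85 -100 -139 -161 -161 -161 -141  -81  -21    4
     9    9   10   -2  -58 -136 -182 -186 -190 -189 -185 -185 -189 -192
  -192 -188]]
```

The difference image through the cover shows the bore at about (287.5,165.5). Seated it should be near (287.4,164.5), so about 2–3 mm remain. I'll keep nudging.

```bash
cat >> h.py <<'E'
def look():
    T=snapshot("top"); g=cv2.cvtColor(T["img"],cv2.COLOR_BGR2GRAY).astype(float)
    d=g-cv2.cvtColor(cv2.imread("pics/top0.png"),cv2.COLOR_BGR2GRAY)
    c=np.array([287.5,165.]); yy,xx=np.mgrid[:400,:640]
    for _ in range(6):
        w=np.clip(-d-3,0,5)*(np.hypot(xx-c[0],yy-c[1])<5.5); c=np.array([(w*xx).sum(),(w*yy).sum()])/w.sum()
    m=(d<4.5)&(xx>272)&(xx<304)&(yy>148)&(yy<171); ys=[np.interp(4.5,[v for v in d[164:148:-1,x].cumsum()*0+0][:0] or [0],[0]) for x in []]
    print("bore",c.round(2),"area",(w>0).sum(),"collar cols",xx[160:166][m[160:166]].min(),xx[160:166][m[160:166]].max(),"top row",yy[m].min())
E
sed -i 's/; ys=\[np.interp.*$//' h.py
python3 -c "
from h import *
look()"
```

```text
bore [287.57 165.18] area 72 collar cols 278 298 top row 149
```

Emit:
send_rows(plan=[{"x": -0.08, "y": 0, "z": 0.06, "rx": 0, "ry": 0, "rz": 0, "claw": 0.4}, {"x": 0, "y": 0, "z": 0, "rx": 0, "ry": 0, "rz": 0, "claw": 0.4}])

```text
clock: 26.0
position: [0.6312, 0.0977, 0.0317]
orientation: [0.348, -0.046, 0.936, 0.018]
force: [-0.9, -0.6, -1.5]
gripper_width: 0.301
grasp_force: 0.8
```

Emit:
send_rows(plan=[{"x": -0.08, "y": 0, "z": 0.06, "rx": 0, "ry": 0, "rz": 0, "claw": 0.4}, {"x": 0, "y": 0, "z": 0, "rx": 0, "ry": 0, "rz": 0, "claw": 0.4}])

```text
clock: 26.25
position: [0.6322, 0.0978, 0.0317]
orientation: [0.348, -0.046, 0.936, 0.018]
force: [-2.1, 0.5, -1.9]
gripper_width: 0.303
grasp_force: 0.8
```

```bash
python3 -c "
from h import *
plan(-24,0,32,42);look()"
```

```text
now nest mm [-24.7  -0.   31.7] F [-2.1  0.5 -1.9] w 0.303 t 26.25 q [-0.16  0.19 -0.1   2.29  1.95  0.12 -0.49]
shift cm now-axes [-0.07  0.    0.03] goal-axes [-0.07  0.    0.03] rot [-0.001 -0.021 -0.003]
bore [287.36 164.62] area 65 collar cols 278 298 top row 149
```

Emit:
send_rows(plan=[{"x": -0.075, "y": 0, "z": 0.07, "rx": 0, "ry": 0, "rz": 0, "claw": 0.4}, {"x": 0, "y": 0, "z": 0, "rx": 0, "ry": 0, "rz": 0, "claw": 0.4}])

```text
clock: 26.55
position: [0.6328, 0.098, 0.0314]
orientation: [0.348, -0.046, 0.936, 0.018]
force: [-4.6, -1.3, 0.1]
gripper_width: 0.301
grasp_force: 1.8
```

Emit:
send_rows(plan=[{"x": -0.075, "y": 0, "z": 0.07, "rx": 0, "ry": 0, "rz": 0, "claw": 0.4}, {"x": 0, "y": 0, "z": 0, "rx": 0, "ry": 0, "rz": 0, "claw": 0.4}])

```text
clock: 26.8
position: [0.6332, 0.098, 0.031]
orientation: [0.348, -0.047, 0.936, 0.018]
force: [-6.2, -1.8, 0.8]
gripper_width: 0.304
grasp_force: 2.7
```

```bash
python3 -c "
from h import *
plan(-22,0,32,42);look()"
```

```text
now nest mm [-23.7   0.1  31. ] F [-6.2 -1.8  0.8] w 0.304 t 26.8 q [-0.16  0.2  -0.1   2.28  1.95  0.12 -0.48]
shift cm now-axes [-0.2  -0.01  0.03] goal-axes [-0.2  -0.01  0.04] rot [-0.    -0.022 -0.002]
bore [287.35 164.26] area 68 collar cols 278 298 top row 149
```

Emit:
send_rows(plan=[{"x": -0.08, "y": 0, "z": 0.06, "rx": 0, "ry": 0, "rz": 0, "claw": 0.4}, {"x": -0.08, "y": 0, "z": 0.06, "rx": 0, "ry": 0, "rz": 0, "claw": 0.4}, {"x": 0, "y": 0, "z": 0, "rx": 0, "ry": 0, "rz": 0, "claw": 0.4}])

```text
clock: 27.22
position: [0.6338, 0.0982, 0.0301]
orientation: [0.347, -0.047, 0.937, 0.018]
force: [-12.9, -1.8, 3.0]
gripper_width: 0.304
grasp_force: 3.1
```

```bash
python3 -c "
from h import *
plan(-22,0,32,42);look()"
```

```text
now nest mm [-23.1   0.2  30.1] F [-12.9  -1.8   3. ] w 0.304 t 27.225 q [-0.16  0.2  -0.09  2.28  1.94  0.12 -0.47]
shift cm now-axes [-0.21 -0.02 -0.07] goal-axes [-0.21 -0.02 -0.07] rot [ 0.    -0.024 -0.002]
bore [287.35 164.11] area 70 collar cols 278 299 top row 149
```

The force rose to 13 N, back and slightly up, and the nut stopped. That fits the collar meeting the pocket wall rather than the finger meeting the strip. I'll back off and check.

Emit:
send_rows(plan=[{"x": 0.15, "y": 0, "z": -0.15, "rx": 0, "ry": 0, "rz": 0, "claw": 0.4}, {"x": 0.2, "y": 0, "z": -0.25, "rx": 0, "ry": 0, "rz": 0, "claw": 0.4}, {"x": 0.2, "y": 0, "z": -0.5, "rx": 0, "ry": 0, "rz": 0, "claw": 0.4}, {"x": 0.2, "y": 0, "z": -0.8, "rx": 0, "ry": 0, "rz": 0, "claw": 0.4}, {"x": 0.3, "y": 0, "z": -1, "rx": 0, "ry": 0, "rz": 0, "claw": 0.4}, {"x": 0.3, "y": 0, "z": -1, "rx": 0, "ry": 0, "rz": 0, "claw": 0.4}, {"x": 0.3, "y": 0, "z": -1, "rx": 0, "ry": 0, "rz": 0, "claw": 0.4}, {"x": 0, "y": 0, "z": -1.5, "rx": 0, "ry": 0, "rz": 0, "claw": 0.4}, {"x": 0, "y": 0, "z": -1.5, "rx": 0, "ry": 0, "rz": 0, "claw": 0.4}, {"x": 0, "y": 0, "z": -1.5, "rx": 0, "ry": 0, "rz": 0, "claw": 0.4}, {"x": 0, "y": 0, "z": 0, "rx": 0, "ry": 0, "rz": 0, "claw": 0.4}])

```text
clock: 28.65
position: [0.5647, 0.0912, 0.0927]
orientation: [0.35, -0.046, 0.935, 0.018]
force: [0.0, -0.1, -1.0]
gripper_width: 0.3
grasp_force: 0.0
```

Run:
```python
from h import *
plan(-22,0,32,42);look()
S=snapshot("side"); T=snapshot("top"); np.set_printoptions(linewidth=250)
print("exp top deck/seat",proj(T,[P+[0,0,.061],P+[0,0,.056]]).round(2).tolist())
print("side: nut top back-ish/front, seated vs deck",[proj(S,[P+a*ex+b*ey+[0,0,z]]).round(1).tolist() for a,b,z in[(-26.5e-3,0,.056),(-26.5e-3,0,.061),(-26.5e-3,0,.020),(-34e-3,0,.020),(-34e-3,0,.025),(-46e-3,0,.078),(-46e-3,.042,.016),(-46e-3,-.042,.016),(-37e-3,0,.016)]])
g=cv2.cvtColor(S["img"],cv2.COLOR_BGR2GRAY); print(g[182:212,302:330])
T0=cv2.cvtColor(cv2.imread("pics/side0.png"),cv2.COLOR_BGR2GRAY); print((g.astype(int)-T0)[182:212,302:330])
```

```text
now nest mm [-92.6   0.2  92.7] F [ 0.  -0.1 -1. ] w 0.3 t 28.65 q [-0.23 -0.08 -0.05  2.41  0.82  0.16  0.62]
shift cm now-axes [-1.34 -0.02  9.21] goal-axes [-1.18 -0.02  9.23] rot [-0.    -0.017 -0.004]
bore [287.31 163.99] area 75 collar cols 273 303 top row 149
exp top deck/seat [[287.87, 163.84], [287.98, 164.12]]
side: nut top back-ish/front, seated vs deck [[[316.5, 189.4]], [[316.5, 187.9]], [[316.5, 200.2]], [[314.5, 201.0]], [[314.5, 199.5]], [[311.2, 184.5]], [[302.6, 198.1]], [[320.6, 209.0]], [[313.7, 202.5]]]
[[ 74  81  79  75  81  88 102 123 145 160 178 184 188 183 181 181 181 180 180 181 181 181 181 181 180 179 179 179]
 [ 55  74  81  75  72  75  82  91 106 125 148 165 182 181 184 182 182 181 182 182 183 183 183 183 182 180 180 180]
 [ 39  58  75  73  71  71  73  76  83  92 108 128 149 162 179 183 183 183 183 183 184 184 184 183 179 179 180 182]
 [ 35  51  70  71  70  71  71  69  73  78  82  95 108 126 151 166 178 181 185 185 184 184 183 175 161 159 169 180]
 [ 45  62  73  70  71  70  70  71  70  70  73  76  82  94 113 133 150 165 178 183 185 184 179 162 132 125 149 
[... 5631 characters left out ...]
  -1   3]
 [  0  -1   1   0  -1   1   0  -1   1   0   0   1   1   0   1   1   1   0   0   0   1   0   1   0   0  -2   1   1]
 [ -1   0   1   1   1   1   0  -1   0   0   1   1   0   0   0   0   1   0   0   0   0  -2  -1   1   1   2   1   2]
 [ -8  -6  -1   1   0   1   1   0  -1   1   0   0   0   0   1   1   1   1   0   0   0   0   0  -2   0   0   0  -1]
 [-39 -28  -5   0  -1   0   0   0   0   0   0  -1   0   0  -1   0   0   0   1   0   0   0   1   1   1   0   0   1]
 [-69 -39  -9  -1   0   0   0   0   0   0  -1   0   0   0   0   0   0   0   0   0   1   0   0   0   0   2   0   1]
 [-49 -21  -3   1   1   0   0   1   0   0   1  -1   1   0   1   0   1   0   0   0   1   1   0   0   0   2   0   0]]
```

The bore stopped at row 164.0, about 1.5 mm past centre, blocked at 13 N. On the deck nothing would stop it there, so it should be seated. I'll check its height in the side image against the deck-standing picture p1.

Run:
```python
from h import *
np.set_printoptions(linewidth=200)
S=snapshot("side"); g=cv2.cvtColor(S["img"],cv2.COLOR_BGR2GRAY)
p=cv2.cvtColor(cv2.imread("pics/p1.png"),cv2.COLOR_BGR2GRAY)[:,400:]; p=cv2.resize(p,(80,80),interpolation=cv2.INTER_AREA)
# deck state: nut at (.5571,.0925); now approx P+1.5mm ex
v=np.array(S["eye"])-P; v[2]=0; v/=np.linalg.norm(v)
for n,c,zb in(("deck",np.array([.5571,.0925,0]),.016),("now seated",P+.0015*ex,.011),("now on deck",P+.0015*ex,.016)):
    hexa=np.array([c+.0266*(np.cos(a)*ex+np.sin(a)*ey)+[0,0,zb+.045] for a in np.radians(range(0,360,60))])
    print(n,proj(S,hexa).round(1).tolist(),"axis top",proj(S,[c+[0,0,zb+.045]]).round(1).tolist())
print("p1 cols 290..303 rows 186..212"); print(p[46:72,18:36])
print("now"); d=cv2.cvtColor(cv2.imread("pics/side0.png"),cv2.COLOR_BGR2GRAY); print((g.astype(int)-d)[184:196,312:326])
```

```text
deck [[303.3, 192.4], [294.7, 190.8], [287.1, 193.6], [288.1, 198.1], [296.9, 199.7], [304.6, 196.8]] axis top [[295.8, 195.2]]
now seated [[330.6, 184.1], [322.2, 182.7], [315.4, 185.2], [316.9, 189.3], [325.5, 190.7], [332.3, 188.1]] axis top [[323.8, 186.6]]
now on deck [[330.6, 182.6], [322.2, 181.2], [315.4, 183.7], [316.9, 187.7], [325.5, 189.2], [332.4, 186.5]] axis top [[323.8, 185.1]]
p1 cols 290..303 rows 186..212
[[215 216 215 215 215 215 215 215 216 215 215 214 201 149  89  71  70  70]
 [214 215 215 215 215 215 215 215 216 216 216 215 201 151  91  72  70  70]
 [215 215 214 215 215 215 215 216 216 216 216 215 203 158  98  72  70  71]
 [214 215 215 215 214 214 214 215 215 215 215 215 204 162 101  73  72  71]
 [215 215 215 214 215 213 212 212 212 213 214 214 204 163 102  72  70  70]
 [215 215 215 214 212 208 203 199 199 201 204 206 198 160 105  76  72  70]
 [214 213 210 205 196 186 177 172 169 168 172 179 179 155 120  98  80  71]
 [207 202 193 181 163 147 137 132 127 122 128 135 146 148 145 131  97  74]
 [189 182 169 146 122 106  99  96  93  91  94  98 111 131 152 149 114  7
[... 1291 characters left out ...]
1   1   1   0   0   0   1   2   3   3   4   5   4]
 [  1   0   0   0   1   0   1   1   3   2   3   2   2   2]
 [  0  -2   2   0   1   1   0   2   2   1   0   2   2   1]
 [  0   0   0   3   2   3   2   1   0   1   0   2   1   1]
 [  2   1  -1   0   6   9   8   6   2   0   1   0   0  -1]
 [  0   0   2   3   4  11  13  13  10   4   2   1   0   0]
 [  0   0   2   1   5   9  12  14  12   7   3   1   2  -1]
 [ -1   0   0   1   5   6   7   6   3   2   0   0   0  -1]
 [ -1   0   1  -1   2  -3  -4  -5  -5  -5  -4  -3   1   0]
 [  1   0  -1  -3  -6 -10 -12 -13 -12  -8  -5  -1   0  -1]
 [ -1   0  -2  -7 -12 -11 -13 -13  -9  -9  -3   0  -1   0]
 [  1  -3  -5 -11 -15 -11  -9  -9  -7  -6  -4  -1   0   0]]
```

The top edge sits at about row 191.6. I'd expect about 190.4 if it is seated and 188.8 if it were still on the deck, so it is seated. The arm is clear, so I'm handing in.

```bash
python3 -c "
from rig import sign_off
print(sign_off())"
```

```text
the job is handed in; nothing more can be done
None
```

I handed the job in at about 29 s: the collar nut was set down and released on the deck, then pushed under the guard until it stopped in the pocket; camera and force readings say it is seated (sign-off returned no verdict), the arm was clear, and I never went near the plain nut.

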